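# Set the service marker and ring the bell

## Robot

A 6-joint arm with a two-finger parallel gripper is mounted at the origin on the work surface. World frame = base frame: x ahead of the robot, y to its left, z up, the work surface at z = 0. Lengths are in mm, angles in rad, forces in N, time in s.
With the tool pointing down it reaches from about 325 to 775 mm from the base axis. Payload 5.5 kg.
Tool frame: the origin (TCP) lies midway between the tips of the shut fingers; the grasp point (between the pads) lies 19 mm behind it (grip_depth is the distance from the TCP to the grasp point, in mm); z points along the fingers, y is the line along which they close (so a half turn about z gives the same grasp; the last joint's range is limited). The gripper opens to 85 mm and grips with 20 to 120 N. Pads are 22 mm wide; open, the fingers measure 114 mm over their backs; the gripper's body (76 mm by 85 mm) begins 54 mm behind the grasp point. The pads swing forward as they close: fully open they stand 13 mm farther back than shut.
Start: joints at [1.212, 0.091, 1.231, -0, 1.82, -0.057], TCP at [178.348, 572.895, 231.275] pointing down, gripper open.
Joint ranges: [-2.87, 2.87], [-0.86, 2.18], [0.17, 2.46], [-1.51, 4.65], [0.06, 2.69], [-2.65, 2.65]. Speed limits (rad/s): [2.57, 2.57, 3.01, 3.14, 3.14, 3.14].

## Interface

Orientations are given as [roll, pitch, yaw] about the fixed x, y, z axes, in that order (R = Rz(yaw) Ry(pitch) Rx(roll)).
In Python, from cell import state, capture, hand_in, grip_depth gives the robot as it stands.
- The arm moves only by the tool servo_tool, never from a script. Its argument "increments" is a list of rows, each a list of 2 entries, a list of its own where there are three numbers: the shift along the world's x, y, z in units of 0.08 m (1.0 is 0.08 m), then the turn, a rotation vector about the world's x, y, z in units of 0.5 rad (1.0 is 0.5 rad). A call has 1 to 5 rows; each row is the pose to reach, as a shift and turn from the pose commanded when the call began; what a row does not reach only later rows make up. A row lasts 1/10 s, in which the tool goes at most 50 mm and 8.59 degrees, less where a joint would pass 70% of its speed; a pose out of reach is approached as far as the arm can. A call with a number of a shift or a turn outside -1 to 1 is refused whole. A call with a gripper value outside its range is refused whole. "hand" is the closure in counts, from 0 (fully open) to 255 (shut), set as the call begins (left out, the last holds). The fingers move at their own pace and stop on an object; the grip force is fixed at half the most. Time passes only in rows, so rows that repeat a pose let the fingers close. It gives the time, the measured TCP pose, the force, the opening and the grip force at its end, in the units of the state.
- state(): the state, without advancing time (a new reading comes with each control period).
- capture(name): name is "side" or "top" or "wrist"; returns a dict with "frame" (480x640x3 uint8, blue, green, red), "range_z" (480x640 float32, mm along the optical axis (not along the pixel's ray), 0 where there is no reading), "fovy" (degrees; the focal length in pixels is half the picture's height over the tangent of half this angle, whatever the lens; pixels are square), "cx", "cy" (the principal point, pixels), "xyz" and "rotation" of the camera in the world; the wrist camera has in their place "mount" (4x4, takes a point from camera to tool coordinates, whose origin is the TCP and whose axes are the flange's). Camera axes: x right, y up, looking along -z (the intrinsics and any distortion apply to the point x, -y, -z); pixel columns grow to the right and rows downward; lengths in mm; the calibration is good to about 2 mm. A picture is of the moment at which its call begins: read the wrist's pose just before it.
- hand_in(): hands the job in; it is judged then, once.
The state is a dict: "t": time; "joints": joint angles; "dq": joint speeds; "joint_torque": joint torques, N m; "tcp_pos": TCP position; "orientation": TCP orientation; "force": force on the tool from outside, world axes, zero at the start; "ft_torque": the same for the moment, N m; "opening": finger opening in mm; "gripper_force": force on a finger pad.
Only numpy, scipy, OpenCV 4.12 (cv2) and the standard library are available. Lean on these libraries where they do the work, as an engineer would, in place of code of your own. Each camera call takes 0.05 s, during which the arm holds its last target. There are 200 camera calls.

## Task

Call for service in the villa: push the brass-tabbed marker along its rail, out of the white field, until it clicks into the stop at the middle of the green field and stays there. Only then press the button of the chrome desk bell all the way down, and let it come back up. Nothing is to be picked up: do not lift the bell or shove it across the sideboard, leave everything else standing where it is, and finish with the hand clear.

Things in the scene. Friction and masses are not known exactly. Their poses are not given: they have to be found in the camera images.
- board: Walnut board fixed on the sideboard, 110 x 320 (y) x 16 mm high; origin: centre of its underside. A steel rail (24 mm wide, top at 23 mm) runs along its y axis through the centre, with a dark block (top at 38 mm) at each end, 148 mm from the centre. On the rail's +x side lie fields: white (-y end), green (40 mm long, centred on y = +30 mm), red (+y end). Yaw is within 0.25 rad.
- marker (a joint): Travel of the marker along the board's +y, m: 0 to 0.20. Starts in the white field at 0 to 0.06. The sprung stop (detent) is at 0.130, mid green. Sliding takes about 1 N; the push rises to about 4 N at 0.117 to 0.120, then falls, and near 0.125 the marker jumps ahead into the stop and centres itself; about 4 N either way pushes it out again, into the red field if pushed on.
- marker_tab (a point): Point in the marker's upright brass tab, 64 mm above the sideboard, on the rail's centre line, mid thickness. The tab is 40 mm across the rail, 8 mm thick along it, and stands from 41 to 83 mm above the sideboard on a black carriage (46 mm across the rail, 36 mm along it, top at 41 mm). Push on its -y face (board frame).
- green_stop (a point): Point fixed to the board where marker_tab stands when the marker is in the stop, at the middle of the green field.
- bell: Loose chrome desk bell of 0.25 to 0.5 kg, 86 mm across its black base, origin at the centre of its underside; the dome is 78 mm across and 45 mm high, the button on top stands higher. It stands to the left or to the right of the board; the tape dispenser stands on the other side.
- bell_top (a point): Centre of the top face of the bell's button, a chrome disc 20 mm across, 62 mm above the sideboard when up, on the bell's axis.
- bell_button (a joint): How far the bell's button is pressed down, in m: 0 up, 0.005 fully down. It is sprung: about 1.2 N starts it, about 4.2 N takes it fully down.
- dispenser: Orange plastic tape dispenser, loose, 150 (its x) x 56 x 77 mm high, origin at the centre of its underside. Leave alone.
- coasters: Dark slotted holder with four upright wooden coasters, loose, 75 (its x) x 108 x 104 mm high, origin at the centre of its underside. Beyond the board. Leave alone.
- planter: Terracotta planter, loose, 120 mm across, 98 mm high (leaves reach about 142 mm), origin at the centre of its underside. Beyond the board. Leave alone.
- stand: Small round steel stand, loose, 64 mm across, 30 mm high, origin at the centre of its underside. Leave alone.
- sphere_center (a point): Centre of a loose glass sphere of 56 mm diameter that rests on the steel stand, top about 80 mm above the sideboard. Leave alone.
Mind the look-alikes: they are no part of the job. There is more than one size of the bell; the job needs the largest.

How it is judged:
By the outcome, as a careful person would: the job done as asked, in the order asked, and still so for the second after the job is handed in, with the robot touching nothing.
It also fails if it takes over 51 s, if anything falls off the work surface, if the arm or the gripper's body presses on something with over 40 N, if the wrist force passes 120 N, or if a joint passes its speed limit or range.

## Working session

There is one attempt and no reset: what is moved stays moved. The work goes in short steps, Python scripts to look and compute and a tool call to move; the robot and the scene stay as the last step left them, time stands still between calls to the robot, and variables do not carry over. Pictures are saved under pics/ and viewed, at most 10 in all, crops included, and the job is handed in when it is done.

Besides the shell and the picture viewer there is one more tool, called after "Call:" by a JSON object that holds its "fn" and its "kwargs". servo_tool: Moves the arm, as the interface text tells. Shifts and turns lie within -1 to 1; 1 stands for 0.08 m of shift or 0.5 rad of turn. Its arguments: {"type":"object","properties":{"increments":{"type":"array"},"hand":{"type":"number"}},"required":["increments"]}

```bash
mkdir -p pics; cat > h.py <<'E'
import numpy as np, cv2, pickle
def save(name,fn):
    from cell import capture
    d=capture(name); cv2.imwrite('pics/'+fn+'.png',d['frame']); pickle.dump(d,open('pics/'+fn+'.pkl','wb')); return d
def load(fn): return pickle.load(open('pics/'+fn+'.pkl','rb'))
def f(d): return 240/np.tan(np.radians(d['fovy'])/2)
def cam(d): return np.array(d['xyz'],float),np.array(d['rotation'],float).reshape(3,3)
def plane(d,u,v,z):
    o,R=cam(d); r=R@np.array([(u-d['cx'])/f(d),-(v-d['cy'])/f(d),-1.]); return o+r*(z-o[2])/r[2]
def cloud(d):
    o,R=cam(d); v,u=np.mgrid[0:480,0:640]; Z=d['range_z']; F=f(d)
    P=np.stack([(u-d['cx'])/F*Z,-(v-d['cy'])/F*Z,-Z],-1); return P@R.T+o
def proj(d,p):
    o,R=cam(d); c=R.T@(np.array(p)-o); return d['cx']+f(d)*c[0]/-c[2], d['cy']-f(d)*c[1]/-c[2]
E
python3 - <<'E'
from h import *
from cell import state
for n in('top','side'):
    d=save(n,n+'0'); print({k:v for k,v in d.items() if k not in('frame','range_z')})
print(state())
E
```

```text
{'fovy': 54.72159440334014, 'cx': 318.16682446440797, 'cy': 238.48618005908645, 'xyz': array([529.83355765,  55.31012459, 913.79860953]), 'rotation': array([ 0.0674536 , -0.01113918, -1.58048364])}
{'fovy': 45.542719320695745, 'cx': 320.1658940342983, 'cy': 243.51160402147315, 'xyz': array([ 177.69014036, -769.09016734,  843.50464257]), 'rotation': array([ 0.88004535,  0.00996268, -0.46746082])}
{'t': 0.1, 'joints': array([ 1.21228317e+00,  9.17930486e-02,  1.23176945e+00,  3.97179540e-05,
        1.81977621e+00, -5.66985824e-02]), 'dq': array([ 0.00016123, -0.00209314, -0.00364296, -0.00078949,  0.00096102,
        0.00214465]), 'joint_torque': array([ 2.30812140e-03, -4.60214460e+01, -4.19220257e+01, -1.22893516e-04,
        1.05987271e-02,  3.88587227e-05]), 'tcp_pos': array([178.25447794, 572.65380953, 230.25600107]), 'orientation': array([-3.13985159e+00, -1.37394029e-04,  2.83978771e+00]), 'force': array([ 0.48949003,  0.59341845, -0.30077274]), 'ft_torque': array([0.01813359, 0.00642085, 0.03168841]), 'gripper_force': 0.0, 'opening': 85.62728154743249}
```

View pics/top0.png

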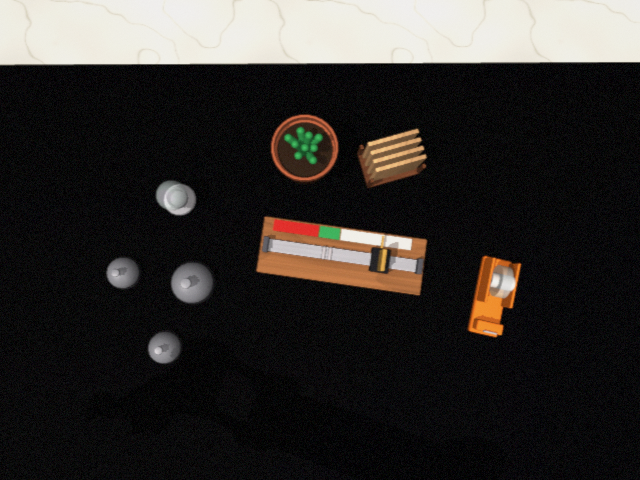

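View pics/side0.png

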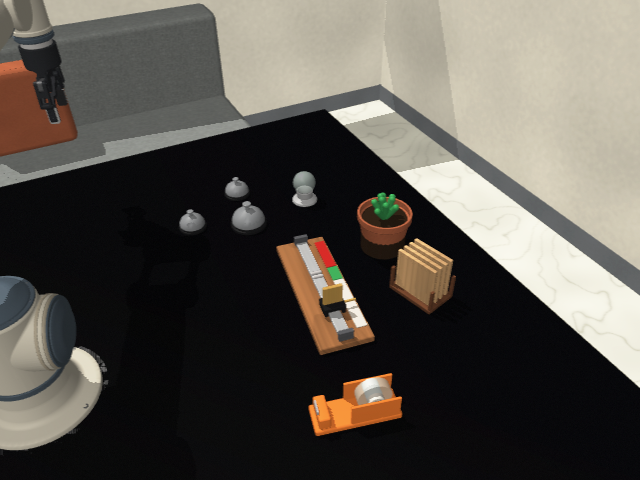

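The top view has the board at about (342,256), with the marker tab at (381,260), near the white field at the right (-y). The sphere on its stand is at (176,198) and the dispenser at (495,297).
There are three bell candidates: (192,283), which looks largest, and two smaller ones at (123,273) and (165,347). The only tab is at (381,260). I'll measure these and check with one crop.

```bash
python3 - <<'E'
s=open('h.py').read()
s=s.replace("np.array(d['rotation'],float).reshape(3,3)","Rot.from_euler('xyz',d['rotation']).as_matrix()").replace("import numpy as np, cv2, pickle","import numpy as np, cv2, pickle\nfrom scipy.spatial.transform import Rotation as Rot")
open('h.py','w').write(s)
E
python3 - <<'E'
from h import *
d=load('top0'); P=cloud(d); hsv=cv2.cvtColor(d['frame'],cv2.COLOR_BGR2HSV)
print('table z',np.median(P[380:460,450:600,2]), 'cam R',cam(d)[1].round(2).tolist())
# board: walnut mask in roi
roi=np.zeros((480,640),bool); roi[205:305,245:440]=1
H,S,V=[hsv[...,i] for i in range(3)]
m=roi&(P[...,2]>8)&(P[...,2]<100)
c=max(cv2.findContours(m.astype('u1'),cv2.RETR_EXTERNAL,cv2.CHAIN_APPROX_NONE)[0],key=cv2.contourArea)
# corners from walnut colour
w=(roi&(H<20)&(S>90)&(V>50)).astype('u1')
w=cv2.morphologyEx(w,cv2.MORPH_CLOSE,np.ones((25,25)))
c2=max(cv2.findContours(w,cv2.RETR_EXTERNAL,cv2.CHAIN_APPROX_NONE)[0],key=cv2.contourArea)
for cc in(c,c2):
    q=np.array([plane(d,u,v,16)[:2] for u,v in cc[:,0]],'f4'); r=cv2.minAreaRect(q); print('board',r)
g=roi&(H>45)&(H<80)&(S>120); v,u=np.nonzero(g); print('green',u.mean(),v.mean(),plane(d,u.mean(),v.mean(),16.5).round(1))
t=roi&(P[...,2]>74); v,u=np.nonzero(t); print('tabtop n',t.sum(),u.mean(),v.mean(),plane(d,u.mean(),v.mean(),83).round(1),np.median(P[t],0).round(1))
q=np.array([plane(d,a,b,83)[:2] for a,b in zip(u,v)],'f4'); print(cv2.minAreaRect(q))
for (a,b) in((192,283),(123,273),(165,347)):
    R=P[b-28:b+29,a-28:a+29]; k=R[...,2]>12; q=R[k]; (x,y),rr=cv2.minEnclosingCircle(q[:,:2].astype('f4'))
    top=q[q[:,2]>q[:,2].max()-5]; print('bell',a,b,'circ',x,y,rr,'top',top.mean(0).round(1),len(top),q[:,2].max())
    # grey contour at base
    mm=((V>25)|(P[...,2]>5))[b-32:b+32,a-32:a+32]
cv2.imwrite('pics/crop.png',cv2.resize(d['frame'][180:380,90:440],(800,457),interpolation=cv2.INTER_CUBIC))
E
```

```text
table z -0.8557805495337902 cam R [[-0.01, 1.0, -0.07], [-1.0, -0.01, 0.01], [0.01, 0.07, 1.0]]
board ((557.7709350585938, -0.944793701171875), (318.55902099609375, 109.34378814697266), 81.33169555664062)
board ((557.5945434570312, -0.33251953125), (321.4646301269531, 111.52755737304688), 81.33155822753906)
green 336.72886297376095 249.0874635568513 [569.5   9.   16.5]
tabtop n 192 363.203125 256.734375 [552.4 -34.9  83. ] [531.9 -67.3  83.7]
((560.5850219726562, -0.35125732421875), (169.8956298828125, 339.6561279296875), 0.06506454944610596)
bell 192 283 circ 513.7955932617188 190.24722290039062 135.886962890625 top [529.8  55.3 913.8] 12 913.7986095282839
bell 123 273 circ 534.4468994140625 252.41921997070312 197.16319274902344 top [529.8  55.3 913.8] 13 913.7986095282839
bell 165 347 circ 453.3967590332031 211.88729858398438 174.23843383789062 top [529.8  55.3 913.8] 14 913.7986095282839
```

View pics/crop.png

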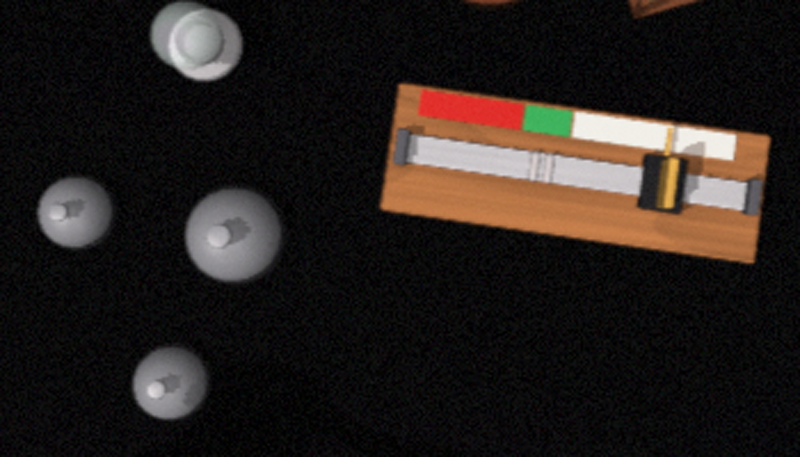

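The crop shows the largest bell's dome at crop (233,235) with its button at (219,236). The two others are clearly smaller. The green field is at crop (548,120) and the tab at (668,184). I'll redo the numbers with invalid depth masked out.

```bash
python3 - <<'E'
from h import *
d=load('top0'); P=cloud(d); P[d['range_z']<=0]=np.nan; hsv=cv2.cvtColor(d['frame'],cv2.COLOR_BGR2HSV)
H,S,V=[hsv[...,i] for i in range(3)]
roi=np.zeros((480,640),bool); roi[205:305,245:440]=1
C=np.array([557.7,-.6]); yaw=np.radians(81.33-90); ex=np.array([np.cos(yaw),np.sin(yaw)]); ey=np.array([-ex[1],ex[0]])
loc=lambda p:np.array([(p[:2]-C)@ex,(p[:2]-C)@ey]).round(1)
g=roi&(H>45)&(H<80)&(S>120)&(V>80); v,u=np.nonzero(g); p=plane(d,u.mean(),v.mean(),16.5); print('green',p.round(1),loc(p))
r=roi&(V>80)&((H<5)|(H>175))&(S>200); v,u=np.nonzero(r); p=plane(d,u.mean(),v.mean(),16.5); print('red',p.round(1),loc(p))
t=roi&(P[...,2]>74)&(P[...,2]<95); v,u=np.nonzero(t); p=np.median(P[t],0); print('tab depth',t.sum(),u.mean(),v.mean(),p.round(1),loc(p)); 
p=plane(d,u.mean(),v.mean(),83);print('tab ray',p.round(1),loc(p))
br=roi&(H>15)&(H<30)&(S>100)&(V>120)&(np.arange(640)>365)&(np.arange(640)<400); v,u=np.nonzero(br); print('brass',br.sum(),u.mean(),v.mean())
for (a,b) in((192,283),(123,273),(165,347)):
    R=P[b-28:b+29,a-28:a+29]; fr=V[b-28:b+29,a-28:a+29]; k=(R[...,2]>10)&(R[...,2]<80); q=R[k]
    mx=np.nanmax(q[:,2]); top=q[q[:,2]>mx-5]
    print('bell',a,b,'n',k.sum(),'ext',np.ptp(q,0).round(1),'mid',((q.max(0)+q.min(0))/2).round(1),'top',top.mean(0).round(1),len(top),mx.round(1))
    mm=(fr>45).astype('u1'); cc=max(cv2.findContours(mm,cv2.RETR_EXTERNAL,cv2.CHAIN_APPROX_NONE)[0],key=cv2.contourArea)
    (x,y),rr=cv2.minEnclosingCircle(cc); print('  img',x+a-28,y+b-28,rr,plane(d,x+a-28,y+b-28,12).round(1))
# side cross-check on button
e=load('side0'); Q=cloud(e); Q[e['range_z']<=0]=np.nan
k=np.zeros((480,640),bool); k[195:235,228:268]=1; k&=(Q[...,2]>56)&(Q[...,2]<75); q=Q[k]; print('side bell top',len(q),q.mean(0).round(1))
k=np.zeros((480,640),bool); k[275:320,310:350]=1; k&=(Q[...,2]>50)&(Q[...,2]<90); q=Q[k]; p=q.mean(0); print('side tab',len(q),p.round(1),loc(p))
print('sph top',np.nanmax(P[180:215,158:200,2]))
E
```

```text
green [601.9  23.3  16.5] [40.1 30.3]
red [612.1  88.3  16.5] [40.4 96.1]
tab depth 110 383.22727272727275 259.5090909090909 [547.1 -70.7  81.8] [  0.1 -70.9]
tab ray [547.1 -70.8  83. ] [  0.1 -71. ]
brass 138 382.731884057971 256.3550724637681
bell 192 283 n 1311 ext [76.9 76.7 53.6] mid [508.7 287.2  37. ] top [509.1 288.5  61. ] 82 63.8
  img 191.32919311523438 282.5838508605957 21.082210540771484 [507.5 290.4  12. ]
bell 123 273 n 741 ext [55.9 56.1 40. ] mid [528.3 421.5  30.1] top [528.5 422.1  46.8] 35 50.2
  img 122.0 272.5 16.19423484802246 [528.2 424.   12. ]
bell 165 347 n 764 ext [56.5 58.5 41. ] mid [385.8 340.1  30.6] top [384.9 342.2  47.3] 27 51.1
  img 163.5 347.5 16.507673263549805 [384.5 342.4  12. ]
side bell top 43 [509.3 287.9  63. ]
side tab 305 [546.8 -73.2  70.2] [  0.1 -73.4]
sph top 83.10560047945376
```

The choice is settled: the large bell has a 77 mm dome and a 61–64 mm top at (509,288), while the small ones measure 56 mm. The tab is at board y = -71 and must travel about 101 mm along (0.151, 0.989). I'll shut the fingers and swing over at height.

Call:
{"fn": "servo_tool", "kwargs": {"increments": [[[0.5,-0.5,0],[0,0,-0.17]],[[1,-1,0],[0,0,-0.35]],[[1,-1,0],[0,0,-0.35]],[[1,-1,0],[0,0,-0.35]]], "hand": 255}}

```text
t: 0.5
tcp_pos: [259.6, 491.7, 231.2]
orientation: [-3.141, 0.0, 2.662]
force: [-0.3, -0.2, 0.3]
opening: 28.1
gripper_force: 0.0
```

Call:
{"fn": "servo_tool", "kwargs": {"increments": [[[0.5,-0.5,0],[0,0,-0.17]],[[1,-1,0],[0,0,-0.35]],[[1,-1,0],[0,0,-0.35]]]}}

```text
t: 0.8
tcp_pos: [340.0, 411.4, 231.0]
orientation: [-3.141, 0.001, 2.486]
force: [-0.2, 1.0, 0.6]
opening: -0.1
gripper_force: 0.0
```

Call:
{"fn": "servo_tool", "kwargs": {"increments": [[[0.44,-0.5,0],[0,0,-0.17]],[[0.88,-1,0],[0,0,-0.35]],[[0.88,-1,0],[0,0,-0.35]]]}}

```text
t: 1.1
tcp_pos: [410.8, 330.8, 230.9]
orientation: [-3.141, 0.001, 2.31]
force: [-0.3, 0.3, 0.1]
opening: -0.3
gripper_force: 0.0
```

Call:
{"fn": "servo_tool", "kwargs": {"increments": [[[0.38,-0.5,0],[0,0,-0.17]],[[0.75,-1,0],[0,0,-0.35]],[[0.75,-1,0],[0,0,-0.35]]]}}

```text
t: 1.4
tcp_pos: [470.9, 250.4, 230.7]
orientation: [-3.141, 0.001, 2.135]
force: [-0.3, -0.2, -0.5]
opening: 0.2
gripper_force: 0.0
```

Call:
{"fn": "servo_tool", "kwargs": {"increments": [[[0.25,-0.5,0],[0,0,-0.17]],[[0.5,-1,0],[0,0,-0.35]],[[0.5,-1,0],[0,0,-0.35]]]}}

```text
t: 1.7
tcp_pos: [509.9, 171.0, 230.7]
orientation: [-3.141, 0.001, 1.961]
force: [-0.1, 0.6, -0.1]
opening: 0.4
gripper_force: 0.0
```

Call:
{"fn": "servo_tool", "kwargs": {"increments": [[[0.15,-0.5,0],[0,0,-0.17]],[[0.3,-1,0],[0,0,-0.35]],[[0.3,-1,0],[0,0,-0.35]]]}}

```text
t: 2.0
tcp_pos: [533.4, 91.5, 230.8]
orientation: [-3.141, 0.001, 1.787]
force: [-0.4, 0.1, 1.2]
opening: 0.1
gripper_force: 0.0
```

Call:
{"fn": "servo_tool", "kwargs": {"increments": [[[0.06,-0.5,0],[0,0,-0.17]],[[0.12,-1,0],[0,0,-0.35]],[[0.12,-1,0],[0,0,-0.35]]]}}

```text
t: 2.3
tcp_pos: [542.6, 11.8, 230.9]
orientation: [-3.141, 0.0, 1.613]
force: [-0.1, 0.1, -0.1]
opening: 0.5
gripper_force: 0.0
```

Call:
{"fn": "servo_tool", "kwargs": {"increments": [[[0,-0.5,0],[0,0,-0.17]],[[0,-1,0],[0,0,-0.35]],[[0,-1,0],[0,0,-0.35]]]}}

```text
t: 2.6
tcp_pos: [542.5, -68.0, 230.9]
orientation: [-3.141, 0.0, 1.438]
force: [0.8, 0.6, -0.1]
opening: 0.3
gripper_force: 0.0
```

Call:
{"fn": "servo_tool", "kwargs": {"increments": [[[0,-0.42,0],[0,0,-0.04]],[[0,-0.42,0],[0,0,-0.04]],[[0,-0.42,0],[0,0,-0.04]]]}}

```text
t: 2.9
tcp_pos: [542.7, -98.6, 231.1]
orientation: [-3.141, -0.001, 1.423]
force: [-0.3, -0.4, 0.9]
opening: 0.2
gripper_force: 0.0
```

Call:
{"fn": "servo_tool", "kwargs": {"increments": [[[0,0,-0.5],[0,0,0]],[[0,0,-1],[0,0,0]],[[0,0,-1],[0,0,0]]]}}

```text
t: 3.2
tcp_pos: [539.5, -97.5, 144.3]
orientation: [-3.13, -0.002, 1.423]
force: [-0.3, 0.8, -0.6]
opening: 0.3
gripper_force: 0.0
```

Call:
{"fn": "servo_tool", "kwargs": {"increments": [[[0,0,-0.4],[0,0,0]],[[0,0,-0.8],[0,0,0]],[[0,0,-1],[0,0,0]],[[0,0,-1.0],[0,0,0]]]}}

```text
t: 3.6
tcp_pos: [541.6, -99.5, 70.1]
orientation: [-3.138, -0.001, 1.421]
force: [-0.0, 0.6, -0.3]
opening: 0.0
gripper_force: 0.0
```

Call:
{"fn": "servo_tool", "kwargs": {"increments": [[[0,0,-0.12],[0,0,0]],[[0,0,-0.22],[0,0,0]],[[0,0,-0.22],[0,0,0]],[[0,0,-0.22],[0,0,0]]]}}

```text
t: 4.0
tcp_pos: [542.6, -100.8, 54.2]
orientation: [3.141, 0.0, 1.42]
force: [0.2, -1.1, 0.8]
opening: -0.2
gripper_force: 0.0
```

```bash
python3 - <<'E'
from h import *
from cell import state
save('side','side1'); s=state(); print(s['tcp_pos'],s['orientation'],s['force'],s['t'])
d=load('side1'); cv2.imwrite('pics/c1.png',cv2.resize(d['frame'][170:370,230:430],(600,600)))
E
```

```text
[ 542.67949236 -100.85202697   54.38016986] [3.14065051e+00 5.54191373e-05 1.41966029e+00] [-0.35928626  0.36405923 -0.65322689] 4.05
```

View pics/c1.png

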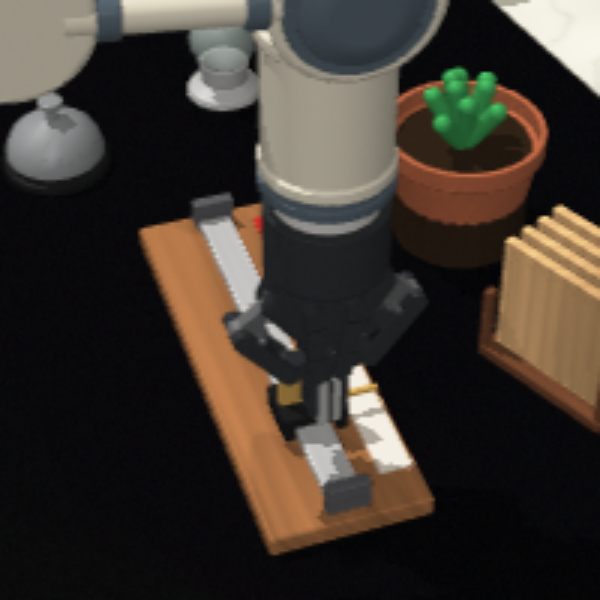

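The fingers are behind the tab on its -y side, at crop (330,400). I'll push gently.

Call:
{"fn": "servo_tool", "kwargs": {"increments": [[[0.015,0.1,0],[0,0,0]],[[0.03,0.2,0],[0,0,0]],[[0.045,0.3,0],[0,0,0]],[[0.06,0.4,0],[0,0,0]],[[0.076,0.5,0],[0,0,0]]]}}

```text
t: 4.55
tcp_pos: [548.6, -59.9, 53.9]
orientation: [3.141, 0.0, 1.42]
force: [0.9, -0.8, 0.8]
opening: -0.1
gripper_force: 0.5
```

Call:
{"fn": "servo_tool", "kwargs": {"increments": [[[0.015,0.1,0],[0,0,0]],[[0.03,0.2,0],[0,0,0]],[[0.045,0.3,0],[0,0,0]],[[0.06,0.4,0],[0,0,0]],[[0.06,0.4,0],[0,0,0]]]}}

```text
t: 5.05
tcp_pos: [553.2, -27.4, 53.5]
orientation: [-3.141, -0.001, 1.421]
force: [-0.3, -0.1, -0.1]
opening: 0.1
gripper_force: 0.0
```

Call:
{"fn": "servo_tool", "kwargs": {"increments": [[[0,0,0],[0,0,0]],[[0,0,0],[0,0,0]]]}}

```text
t: 5.25
tcp_pos: [553.0, -28.8, 53.5]
orientation: [-3.141, -0.0, 1.42]
force: [0.3, -0.6, -0.7]
opening: 0.1
gripper_force: 0.0
```

```bash
cat >> h.py <<'E'
C=np.array([557.7,-.6]); yaw=np.radians(81.33-90); ex=np.array([np.cos(yaw),np.sin(yaw)]); ey=np.array([-ex[1],ex[0]])
loc=lambda p:np.array([(p[:2]-C)@ex,(p[:2]-C)@ey]).round(1)
def look(tag):
    from cell import state
    out=[]
    s=state(); print('tcp',s['tcp_pos'].round(1),loc(s['tcp_pos']),'F',s['force'].round(1),'Fy',round(s['force'][:2]@ey,1),'t',s['t'])
    for n,x in(('top',0),('side',0)):
        d=save(n,n+tag); P=cloud(d); P[d['range_z']<=0]=np.nan
        H,S,V=cv2.split(cv2.cvtColor(d['frame'],cv2.COLOR_BGR2HSV))
        L=np.stack([(P[...,:2]-C)@ex,(P[...,:2]-C)@ey],-1)
        m=(abs(L[...,0])<26)&(abs(L[...,1])<140)&(P[...,2]>50)&(P[...,2]<88)&(H>12)&(H<32)&(S>90)&(V>40)
        q=L[m]; print(n,'tab n',len(q),'loc',np.median(q,0).round(1) if len(q) else None,'yrange',np.percentile(q[:,1],[5,95]).round(1) if len(q) else None)
        # pointer over fields
        m=(L[...,0]>22)&(L[...,0]<56)&(abs(L[...,1])<140)&(P[...,2]>18)&(P[...,2]<45); q=L[m]
        if len(q): print(n,'pointer n',len(q),np.median(q,0).round(1))
E
python3 -c "
from h import *
look('2')"
```

```text
tcp [553.  -28.8  53.5] [ -0.4 -28.5] F [ 0.3 -0.6 -0.7] Fy -0.5 t 5.25
top tab n 0 loc None yrange None
top pointer n 175 [40.7 89. ]
side tab n 48 loc [-14.1 -15. ] yrange [-20.9 -12. ]
side pointer n 674 [ 40.2 -59.2]
```

Call:
{"fn": "servo_tool", "kwargs": {"increments": [[[0.009,0.06,0],[0,0,0]],[[0.018,0.12,0],[0,0,0]],[[0.027,0.18,0],[0,0,0]],[[0.036,0.24,0],[0,0,0]],[[0.046,0.3,0],[0,0,0]]]}}

```text
t: 5.85
tcp_pos: [557.0, -4.2, 53.6]
orientation: [-3.142, 0.0, 1.42]
force: [-0.4, -1.3, 0.0]
opening: -0.5
gripper_force: 0.5
```

Call:
{"fn": "servo_tool", "kwargs": {"increments": [[[0.002,0.012,0],[0,0,0]],[[0.004,0.024,0],[0,0,0]],[[0.006,0.036,0],[0,0,0]],[[0.007,0.048,0],[0,0,0]],[[0.009,0.06,0],[0,0,0]]]}}

```text
t: 6.35
tcp_pos: [557.6, 0.0, 53.6]
orientation: [-3.141, 0.0, 1.42]
force: [0.8, -0.9, -0.8]
opening: -0.3
gripper_force: 0.4
```

Call:
{"fn": "servo_tool", "kwargs": {"increments": [[[0.002,0.012,0],[0,0,0]],[[0.004,0.024,0],[0,0,0]]]}}

```text
t: 6.55
tcp_pos: [557.9, 2.0, 53.6]
orientation: [-3.141, -0.0, 1.42]
force: [-0.6, -1.2, 0.2]
opening: -0.1
gripper_force: 0.4
```

```bash
python3 -c "
from h import *
look('3')"
```

```text
tcp [557.9   2.   53.6] [-0.2  2.6] F [-0.6 -1.2  0.2] Fy -1.3 t 6.55
top tab n 0 loc None yrange None
top pointer n 77 [ 39.  116.2]
side tab n 56 loc [-14.6  14.9] yrange [ 7.2 20.2]
side pointer n 760 [ 40.6 -45.7]
```

Call:
{"fn": "servo_tool", "kwargs": {"increments": [[[0.002,0.012,0],[0,0,0]],[[0.004,0.024,0],[0,0,0]]]}}

```text
t: 6.85
tcp_pos: [558.1, 3.0, 53.7]
orientation: [-3.141, 0.002, 1.419]
force: [-2.1, -6.8, 0.2]
opening: -0.1
gripper_force: 3.3
```

Call:
{"fn": "servo_tool", "kwargs": {"increments": [[[0.002,0.012,0],[0,0,0]],[[0.004,0.024,0],[0,0,0]]]}}

```text
t: 7.05
tcp_pos: [558.2, 3.4, 53.8]
orientation: [-3.141, 0.005, 1.418]
force: [-3.1, -11.7, 1.6]
opening: 0.5
gripper_force: 6.0
```

Call:
{"fn": "servo_tool", "kwargs": {"increments": [[[0.002,0.012,0],[0,0,0]]]}}

```text
t: 7.15
tcp_pos: [558.2, 3.6, 53.8]
orientation: [-3.141, 0.006, 1.418]
force: [-3.7, -15.2, 2.2]
opening: -0.2
gripper_force: 7.4
```

Call:
{"fn": "servo_tool", "kwargs": {"increments": [[[0.002,0.012,0],[0,0,0]]]}}

```text
t: 7.25
tcp_pos: [558.2, 3.7, 53.8]
orientation: [-3.141, 0.008, 1.418]
force: [-5.0, -17.6, 2.4]
opening: -0.0
gripper_force: 8.8
```

Resistance is 18 N, far above the 4 N expected. I'm stopping to look before pushing on.

```bash
python3 -c "
from h import *
look('4')
a=load('side4')['frame'][150:350,230:430]; b=load('top4')['frame'][130:330,230:450]
cv2.imwrite('pics/c4.png',np.hstack([cv2.resize(a,(400,400)),cv2.resize(b,(400,400))]))"
```

```text
tcp [558.2   3.7  53.8] [-0.1  4.4] F [ -5.  -17.6   2.4] Fy -18.1 t 7.25
top tab n 0 loc None yrange None
top pointer n 80 [ 39.  118.1]
side tab n 59 loc [-14.7  15.4] yrange [12.8 20.4]
side pointer n 777 [ 40.2 -44. ]
```

View pics/c4.png

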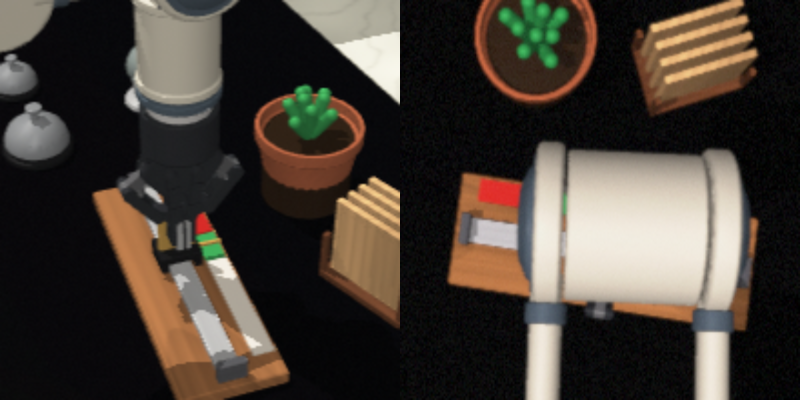

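The pointer bar, side-half crop (208,242), is already over the green field. I'll measure it precisely against the start, using brass pixels over the fields.

```bash
python3 -c "
from h import *
for t in('side0','side1','side2','side3','side4'):
    d=load(t);P=cloud(d);P[d['range_z']<=0]=np.nan
    H,S,V=cv2.split(cv2.cvtColor(d['frame'],cv2.COLOR_BGR2HSV))
    L=np.stack([(P[...,:2]-C)@ex,(P[...,:2]-C)@ey],-1)
    base=(L[...,0]>28)&(L[...,0]<52)&(abs(L[...,1])<140)&(P[...,2]>5)&(P[...,2]<60)
    m=base&(H>14)&(H<32)&(S>110)&(V>90); v,u=np.nonzero(m)
    g=base&(H>45)&(H<80)&(S>120)&(V>60)
    if len(v): print(t,'ptr',m.sum(),u.mean().round(1),v.mean().round(1),np.median(P[m],0).round(1),np.median(L[m],0).round(1),'ray25',loc(plane(d,u.mean(),v.mean(),28)))
    if g.sum(): print('   green',g.sum(),np.percentile(L[g][:,1],[1,50,99]).round(1))
d=load('top0');P=cloud(d);L=np.stack([(P[...,:2]-C)@ex,(P[...,:2]-C)@ey],-1)
for y in range(-80,-56,3):
  k=(abs(L[...,1]-y)<1.5)&(abs(L[...,0]-40)<10); print(y,P[k][:,2].max().round(1),end='; ')
d=load('side4'); cv2.imwrite('pics/c5.png',cv2.resize(d['frame'][235:300,290:375],(785,600),interpolation=cv2.INTER_CUBIC))
"
```

```text
side0 ptr 31 342.8 290.0 [590.  -75.3  34.5] [ 33.7 -69. ] ray25 [ 36.7 -33. ]
   green 123 [10.1 29.4 50.4]
side1 ptr 18 351.0 299.4 [586.4 -77.   36.7] [ 39.9 -70.9] ray25 [ 43.  -63.4]
side2 ptr 19 340.7 280.0 [595.2 -18.4  36.7] [ 39.9 -12.6] ray25 [42.7 -3.6]
   green 70 [ 9.1 24.7 45. ]
side3 ptr 22 335.4 270.9 [600.3  10.2  36.3] [40.4 17.1] ray25 [41.4 26.4]
   green 94 [ 9.9 26.1 51.1]
side4 ptr 21 335.4 270.7 [599.9  11.7  37.1] [39.4 17.7] ray25 [41.6 27.1]
   green 96 [10.3 26.7 51. ]
-80 21.7; -77 18.4; -74 34.7; -71 36.5; -68 18.4; -65 21.8; -62 19.7; -59 19.2;
```

View pics/c5.png

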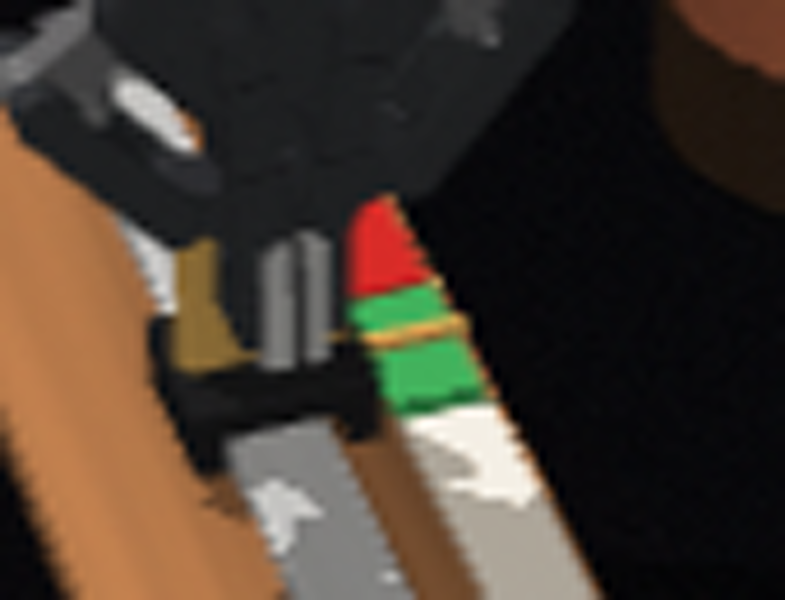

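The marker sits at about 0.118 with its pointer just short of mid-green at crop (420,333), right at the detent hump. The path looks clear, yet 18 N doesn't move it. I'll ease off fully, check the unloaded force, then push again gently.

Call:
{"fn": "servo_tool", "kwargs": {"increments": [[[-0.006,-0.04,0],[0,0,0]],[[-0.012,-0.08,0],[0,0,0]],[[-0.015,-0.1,0],[0,0,0]],[[-0.015,-0.1,0],[0,0,0]]]}}

```text
t: 7.75
tcp_pos: [557.9, 0.0, 53.8]
orientation: [3.141, -0.001, 1.42]
force: [0.9, 0.2, 0.2]
opening: -0.3
gripper_force: 0.0
```

```bash
python3 -c "
from h import *
from cell import state
s=state(); print(s['joints'].round(3),s['joint_torque'].round(2),s['ft_torque'].round(2)); look('5')
a=load('side5'); b=load('side4'); 
for t in('side4','side5'):
    d=load(t);H,S,V=cv2.split(cv2.cvtColor(d['frame'],cv2.COLOR_BGR2HSV)); P=cloud(d)
    L=np.stack([(P[...,:2]-C)@ex,(P[...,:2]-C)@ey],-1)
    m=(L[...,0]>28)&(L[...,0]<52)&(abs(L[...,1])<140)&(P[...,2]>5)&(P[...,2]<60)&(H>14)&(H<32)&(S>110)&(V>90); v,u=np.nonzero(m); print(t,u.mean(),v.mean(),L[m][:,1].mean())
"
```

```text
[-6.100e-02  1.700e-02  1.623e+00  1.000e-03  1.501e+00  9.000e-02] [-2.000e-01 -4.148e+01 -4.071e+01 -2.000e-02 -0.000e+00 -3.000e-02] [-0.01 -0.03 -0.06]
tcp [557.9   0.   53.8] [0.1 0.6] F [0.9 0.2 0.2] Fy 0.4 t 7.75
top tab n 0 loc None yrange None
top pointer n 89 [ 38.8 119.1]
side tab n 53 loc [-15.4  15.3] yrange [13.3 19.9]
side pointer n 758 [ 40.4 -43.9]
side4 335.3809523809524 270.6666666666667 19.905056606534973
side5 335.5416666666667 270.9166666666667 19.322763388056128
```

Call:
{"fn": "servo_tool", "kwargs": {"increments": [[[0.002,0.012,0],[0,0,0]],[[0.004,0.024,0],[0,0,0]],[[0.006,0.036,0],[0,0,0]]]}}

```text
t: 8.15
tcp_pos: [558.2, 2.6, 53.7]
orientation: [-3.142, 0.001, 1.42]
force: [-0.5, -1.8, 0.9]
opening: -0.1
gripper_force: 1.4
```

Call:
{"fn": "servo_tool", "kwargs": {"increments": [[[0.002,0.01,0],[0,0,0]]]}}

```text
t: 8.25
tcp_pos: [558.2, 2.8, 53.7]
orientation: [-3.141, 0.002, 1.42]
force: [-1.1, -4.5, -0.3]
opening: 0.1
gripper_force: 2.5
```

Call:
{"fn": "servo_tool", "kwargs": {"increments": [[[0.002,0.01,0],[0,0,0]]]}}

```text
t: 8.35
tcp_pos: [558.2, 3.1, 53.7]
orientation: [-3.141, 0.002, 1.419]
force: [-2.2, -7.5, 1.4]
opening: 0.1
gripper_force: 3.6
```

Call:
{"fn": "servo_tool", "kwargs": {"increments": [[[0.002,0.01,0],[0,0,0]]]}}

```text
t: 8.45
tcp_pos: [558.3, 3.3, 53.7]
orientation: [-3.141, 0.004, 1.419]
force: [-2.7, -9.2, 1.8]
opening: -0.1
gripper_force: 4.8
```

Call:
{"fn": "servo_tool", "kwargs": {"increments": [[[0,0,0],[0,0,0]],[[0,0,0],[0,0,0]]]}}

```text
t: 8.65
tcp_pos: [558.3, 3.2, 53.7]
orientation: [-3.141, 0.003, 1.419]
force: [-2.2, -7.3, 1.4]
opening: 0.2
gripper_force: 3.9
```

The block is firm at the same place, and the force has an odd -x part. The gripper's knuckle may be touching the planter instead of the tab resisting. I'll check the moment and the clearance.

```bash
python3 -c "
from h import *
from cell import state
s=state(); print('F',s['force'].round(2),'M',s['ft_torque'].round(3),'pos',s['tcp_pos'].round(1))
d=load('top0');P=cloud(d);P[d['range_z']<=0]=np.nan
R=P[110:190,265:345]; q=R[(R[...,2]>85)&(R[...,2]<110)]; print('planter rim',q.min(0).round(1),q.max(0).round(1),cv2.minEnclosingCircle(q[:,:2].astype('f4')))
R=P[120:195,350:432]; q=R[(R[...,2]>60)&(R[...,2]<120)]; print('coasters',q.min(0).round(1),q.max(0).round(1))
e=load('side5');Q=cloud(e);Q[e['range_z']<=0]=np.nan
H,S,V=cv2.split(cv2.cvtColor(e['frame'],cv2.COLOR_BGR2HSV))
t=np.array([557.9,0,0])
k=(np.hypot(Q[...,0]-558,Q[...,1])<75)&(V<75)&(S<120)
for z0 in range(45,200,15):
    q=Q[k&(Q[...,2]>z0)&(Q[...,2]<z0+15)]
    if len(q)>5: l=np.array([loc(p-t+np.array([558.2,.0,0])) for p in q]); print(z0,len(q),'ex',np.percentile(l[:,0],[2,98]).round(0),'ey',np.percentile(l[:,1],[2,98]).round(0),'maxx',q[:,0].max().round(0))
"
```

```text
F [-2.22 -7.3   1.41] M [-1.116  0.386  0.07 ] pos [558.3   3.2  53.7]
planter rim [689.3  10.2  85. ] [808.3 126.8 109.9] ((749.2921752929688, 68.38045501708984), 60.098609924316406)
coasters [ 702.5 -155.8   60. ] [779.3 -44.2 107.5]
45 12 ex [-15.  17.] ey [-10.  16.] maxx 575.0
60 33 ex [-11.  14.] ey [-10.   7.] maxx 572.0
75 45 ex [-12.  13.] ey [-12.   5.] maxx 570.0
90 87 ex [-20.  32.] ey [-13.   9.] maxx 594.0
105 253 ex [-36.  39.] ey [-14.  10.] maxx 598.0
120 253 ex [-48.  52.] ey [-18.   8.] maxx 611.0
135 342 ex [-58.  61.] ey [-18.  11.] maxx 620.0
150 308 ex [-45.  52.] ey [-20.   5.] maxx 617.0
165 109 ex [-40.  41.] ey [-12.   7.] maxx 600.0
180 171 ex [-36.  30.] ey [-37.   5.] maxx 589.0
195 244 ex [-36.  33.] ey [-38.  -1.] maxx 588.0
```

The planter is 70 mm clear and the moment puts the load on the tab, so the marker itself is held. I'll check the rail ahead, using its height profile before contact and a wrist view now.

```bash
python3 -c "
from h import *
d=load('top0');P=cloud(d);P[d['range_z']<=0]=np.nan
L=np.stack([(P[...,:2]-C)@ex,(P[...,:2]-C)@ey],-1)
for y in range(-40,150,4):
  z=[]
  for a,b in((-26,-13),(-11,11),(13,26)):
    k=(abs(L[...,1]-y)<2)&(L[...,0]>a)&(L[...,0]<b); z.append((np.median(P[k][:,2]).round(1),P[k][:,2].max().round(1)))
  print(y,*z)
w=save('wrist','wrist5'); print(w['mount'].round(2) if hasattr(w['mount'],'round') else w['mount'])
"
```

```text
-40 (np.float64(14.2), np.float64(17.7)) (np.float64(23.1), np.float64(25.9)) (np.float64(14.0), np.float64(16.1))
-36 (np.float64(14.5), np.float64(17.1)) (np.float64(22.2), np.float64(25.7)) (np.float64(15.4), np.float64(18.2))
-32 (np.float64(15.3), np.float64(17.4)) (np.float64(22.5), np.float64(25.4)) (np.float64(15.8), np.float64(18.5))
-28 (np.float64(16.2), np.float64(17.1)) (np.float64(21.9), np.float64(24.3)) (np.float64(15.6), np.float64(17.6))
-24 (np.float64(14.6), np.float64(19.3)) (np.float64(22.6), np.float64(24.1)) (np.float64(15.7), np.float64(17.6))
-20 (np.float64(14.8), np.float64(18.3)) (np.float64(21.6), np.float64(23.5)) (np.float64(14.3), np.float64(17.5))
-16 (np.float64(14.6), np.float64(17.4)) (np.float64(22.4), np.float64(24.4)) (np.float64(14.7), np.float64(17.5))
-12 (np.float64(14.4), np.float64(18.2)) (np.float64(23.0), np.float64(25.3)) (np.float64(14.6), np.float64(17.3))
-8 (np.float64(14.8), np.float64(17.2)) (np.float64(21.5), np.float64(24.7)) (np.float64(15.5), np.float64(18.7))
-4 (np.float64(15.1), np.float64(18.2)) (np.float64(22.1), np.floa
[... 3830 characters left out ...]
(14.5), np.float64(19.6)) (np.float64(22.1), np.float64(24.3)) (np.float64(15.1), np.float64(17.8))
136 (np.float64(15.2), np.float64(17.1)) (np.float64(21.5), np.float64(25.1)) (np.float64(14.7), np.float64(17.0))
140 (np.float64(14.6), np.float64(16.8)) (np.float64(22.8), np.float64(26.9)) (np.float64(15.5), np.float64(17.0))
144 (np.float64(15.4), np.float64(38.4)) (np.float64(36.1), np.float64(41.3)) (np.float64(15.0), np.float64(37.0))
148 (np.float64(15.3), np.float64(36.7)) (np.float64(37.8), np.float64(42.3)) (np.float64(15.1), np.float64(37.4))
[[   0.      0.96    0.28   70.23]
 [   1.     -0.     -0.      0.28]
 [  -0.      0.28   -0.96 -142.17]
 [   0.      0.      0.      1.  ]]
```

View pics/wrist5.png

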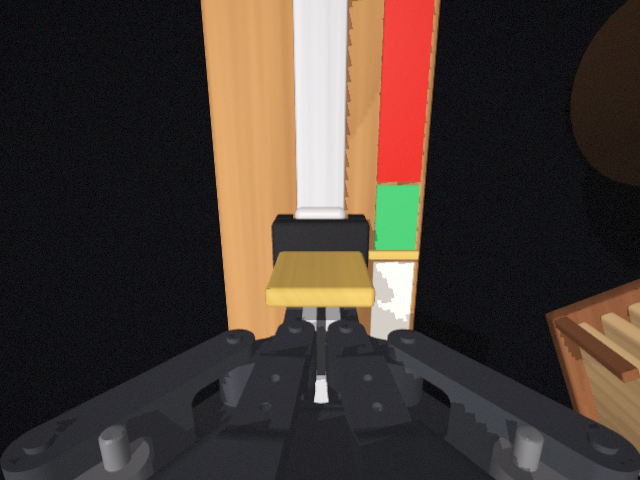

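The wrist view shows the pads squarely on the tab at (320,297) with a clear rail ahead and the pointer just inside the green field at (393,255). The rail carries two 5 mm ridges at y = 23 and 37, so pushing high on a tall tab may be wedging the carriage. I'll back off, lower the fingertips near the carriage, lean them so the tips lead, and push low.

Call:
{"fn": "servo_tool", "kwargs": {"increments": [[[-0.01,-0.07,0],[0,0,0]],[[-0.012,-0.08,-0.04],[0.12,-0.018,0]],[[-0.012,-0.08,-0.09],[0.24,-0.036,0]],[[-0.012,-0.08,-0.09],[0.24,-0.036,0]]]}}

```text
t: 9.1
tcp_pos: [557.2, -2.2, 45.7]
orientation: [-3.14, -0.123, 1.418]
force: [0.3, 0.2, 0.5]
opening: -0.3
gripper_force: 0.0
```

Call:
{"fn": "servo_tool", "kwargs": {"increments": [[[0.004,0.024,0],[0,0,0]],[[0.007,0.048,0],[0,0,0]]]}}

```text
t: 9.3
tcp_pos: [558.5, 3.0, 46.7]
orientation: [3.141, -0.121, 1.42]
force: [-0.8, 0.9, -0.2]
opening: 0.1
gripper_force: 0.5
```

Call:
{"fn": "servo_tool", "kwargs": {"increments": [[[0.002,0.012,0],[0,0,0]]]}}

```text
t: 9.4
tcp_pos: [558.6, 3.5, 46.7]
orientation: [3.141, -0.119, 1.421]
force: [-1.1, -4.0, 0.1]
opening: -0.4
gripper_force: 2.4
```

Call:
{"fn": "servo_tool", "kwargs": {"increments": [[[0.002,0.012,0],[0,0,0]]]}}

```text
t: 9.5
tcp_pos: [558.6, 3.7, 46.8]
orientation: [3.141, -0.118, 1.42]
force: [-1.3, -8.0, 1.2]
opening: 0.3
gripper_force: 3.8
```

Call:
{"fn": "servo_tool", "kwargs": {"increments": [[[0.002,0.012,0],[0,0,0]]]}}

```text
t: 9.6
tcp_pos: [558.7, 3.9, 46.8]
orientation: [3.142, -0.117, 1.42]
force: [-2.6, -10.0, 2.5]
opening: 0.0
gripper_force: 5.0
```

Same resistance low down, so it isn't wedging. The detent is simply stiffer than stated. The commanded hand position is still well short of where the tab would be pushed past the stop, so I'll keep raising the force in small steps.

Call:
{"fn": "servo_tool", "kwargs": {"increments": [[[0.002,0.012,0],[0,0,0]],[[0.004,0.024,0],[0,0,0]]]}}

```text
t: 9.8
tcp_pos: [558.7, 4.3, 46.8]
orientation: [-3.141, -0.114, 1.419]
force: [-4.0, -14.7, 2.2]
opening: 0.3
gripper_force: 7.7
```

Call:
{"fn": "servo_tool", "kwargs": {"increments": [[[0.002,0.012,0],[0,0,0]],[[0.002,0.012,0],[0,0,0]]]}}

```text
t: 10.0
tcp_pos: [558.8, 4.7, 46.8]
orientation: [-3.141, -0.114, 1.418]
force: [-4.4, -14.4, 2.9]
opening: -0.0
gripper_force: 7.3
```

Call:
{"fn": "servo_tool", "kwargs": {"increments": [[[0.002,0.012,0],[0,0,0]],[[0.002,0.012,0],[0,0,0]]]}}

```text
t: 10.2
tcp_pos: [558.9, 5.0, 46.8]
orientation: [-3.141, -0.112, 1.418]
force: [-6.0, -17.8, 3.3]
opening: 0.1
gripper_force: 8.6
```

Call:
{"fn": "servo_tool", "kwargs": {"increments": [[[0.002,0.012,0],[0,0,0]],[[0.002,0.012,0],[0,0,0]]]}}

```text
t: 10.4
tcp_pos: [558.9, 5.2, 46.8]
orientation: [-3.141, -0.111, 1.418]
force: [-6.1, -19.1, 4.3]
opening: -0.0
gripper_force: 9.9
```

Call:
{"fn": "servo_tool", "kwargs": {"increments": [[[0,0,0],[0,0,0]],[[0,0,0],[0,0,0]],[[0,0,0],[0,0,0]]]}}

```text
t: 10.7
tcp_pos: [558.9, 5.2, 46.9]
orientation: [-3.141, -0.111, 1.418]
force: [-5.6, -19.1, 3.5]
opening: -0.1
gripper_force: 9.9
```

```bash
cat >> h.py <<'E'
def wr(fn):
    from cell import state
    s=state(); d=save('wrist',fn); T=np.eye(4); T[:3,:3]=Rot.from_euler('xyz',s['orientation']).as_matrix(); T[:3,3]=s['tcp_pos']
    M=T@np.array(d['mount']); d['xyz']=M[:3,3]; d['rotation']=Rot.from_matrix(M[:3,:3]).as_euler('xyz'); pickle.dump(d,open('pics/'+fn+'.pkl','wb'))
    P=cloud(d);P[d['range_z']<=0]=np.nan
    H,S,V=cv2.split(cv2.cvtColor(d['frame'],cv2.COLOR_BGR2HSV)); L=np.stack([(P[...,:2]-C)@ex,(P[...,:2]-C)@ey],-1)
    base=(L[...,0]>29)&(L[...,0]<50)&(abs(L[...,1])<140)
    m=base&(P[...,2]>26)&(P[...,2]<48)&(H>14)&(H<32)&(S>110); g=base&(H>45)&(H<80)&(S>120)&(V>60); r=base&(S>150)&((H<6)|(H>174))&(V>60)
    print('F',s['force'].round(1),'tcp',loc(s['tcp_pos']),s['tcp_pos'][2].round(1),'t',s['t'])
    if m.any(): print('ptr',m.sum(),L[m].mean(0).round(2),P[m][:,2].mean().round(1))
    if g.any() and r.any(): print('green/red edge',np.percentile(L[g][:,1],98).round(1),np.percentile(L[r][:,1],2).round(1))
    t=(abs(L[...,0])<18)&(P[...,2]>78)&(P[...,2]<88)&(H>14)&(H<32)&(S>90); print('tabtop',t.sum(),L[t].mean(0).round(2) if t.any() else '', np.percentile(L[t][:,1],[5,95]).round(1) if t.any() else '')
E
python3 -c "
from h import *
wr('wrist6')"
```

```text
F [ -5.6 -19.1   3.5] tcp [0.3 5.9] 46.9 t 10.7
ptr 359 [38.57 20.14] 34.6
green/red edge 49.7 54.8
tabtop 2497 [ 0.08 21.09] [17.3 24.1]
```

The marker is moving, with the tab now at y ≈ 20.7 (about 0.121). I'll continue in small steps and watch for the drop.

Call:
{"fn": "servo_tool", "kwargs": {"increments": [[[0.002,0.012,0],[0,0,0]],[[0.002,0.012,0],[0,0,0]]]}}

```text
t: 10.95
tcp_pos: [559.0, 5.3, 46.8]
orientation: [-3.141, -0.11, 1.417]
force: [-6.5, -21.7, 5.8]
opening: -0.1
gripper_force: 11.3
```

Call:
{"fn": "servo_tool", "kwargs": {"increments": [[[0.002,0.012,0],[0,0,0]],[[0.002,0.012,0],[0,0,0]]]}}

```text
t: 11.15
tcp_pos: [559.6, 9.7, 46.8]
orientation: [-3.141, -0.117, 1.418]
force: [-2.4, -5.4, 1.7]
opening: 0.2
gripper_force: 3.1
```

```bash
python3 -c "
from h import *
wr('wrist7')"
```

```text
F [-2.4 -5.4  1.7] tcp [ 0.3 10.5] 46.8 t 11.15
ptr 356 [38.51 25.27] 34.5
green/red edge 49.8 55.0
tabtop 2533 [ 0.04 25.88] [22.  29.1]
```

It gave way at about 22 N, and the tab is now at y ≈ 25.5 with the force falling. I'll hold and watch.

Call:
{"fn": "servo_tool", "kwargs": {"increments": [[[0,0,0],[0,0,0]],[[0,0,0],[0,0,0]]]}}

```text
t: 11.4
tcp_pos: [559.9, 12.1, 46.7]
orientation: [-3.142, -0.121, 1.42]
force: [-0.2, -3.0, 0.5]
opening: 0.1
gripper_force: 1.4
```

```bash
python3 -c "
from h import *
wr('wrist8')"
```

```text
F [-0.2 -3.   0.5] tcp [ 0.3 12.9] 46.7 t 11.4
ptr 357 [38.4  27.79] 34.5
green/red edge 49.9 55.0
tabtop 2493 [-0.03 28.43] [24.7 31.6]
```

Call:
{"fn": "servo_tool", "kwargs": {"increments": [[[0,0,0],[0,0,0]],[[0,0,0],[0,0,0]],[[0,0,0],[0,0,0]]]}}

```text
t: 11.75
tcp_pos: [560.0, 12.6, 46.5]
orientation: [-3.141, -0.122, 1.42]
force: [0.6, -0.6, 0.2]
opening: -0.3
gripper_force: 0.1
```

```bash
python3 -c "
from h import *
wr('wrist9')"
```

```text
F [ 0.6 -0.6  0.2] tcp [ 0.3 13.4] 46.5 t 11.75
ptr 357 [38.45 28.44] 34.5
green/red edge 49.9 55.0
tabtop 2533 [ 0.03 29.07] [25.3 32.3]
```

The force is gone and the tab is near y = 29. I'll back off to see whether it sits in the stop on its own.

Call:
{"fn": "servo_tool", "kwargs": {"increments": [[[-0.012,-0.08,0],[0,0,0]],[[-0.03,-0.2,0],[0,0,0]],[[-0.03,-0.2,0],[0,0,0]],[[-0.03,-0.2,0],[0,0,0]]]}}

```text
t: 12.2
tcp_pos: [557.4, -4.4, 46.4]
orientation: [-3.141, -0.122, 1.419]
force: [-0.1, -0.2, 0.5]
opening: 0.2
gripper_force: 0.0
```

```bash
python3 -c "
from h import *
wr('wrist10')
cv2.imwrite('pics/w10.png',load('wrist10')['frame'])"
```

```text
F [-0.1 -0.2  0.5] tcp [ 0.3 -3.8] 46.4 t 12.2
ptr 326 [38.55 28.29] 34.6
green/red edge 49.9 54.9
tabtop 2620 [-2.000e-02  2.863e+01] [24.9 32.1]
```

View pics/w10.png

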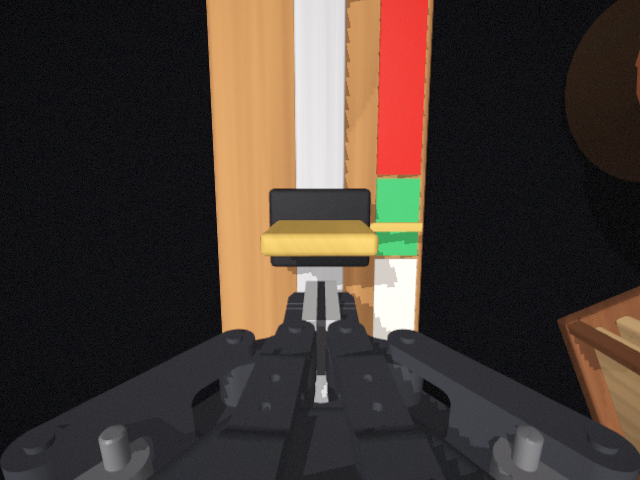

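The pointer is at (396,227) in mid-green, and the marker stands free in the stop. Wrist depth puts it at y ≈ 28.5. Before touching the bell I'll lift, straighten, move over it and recheck the marker from the top camera.

Call:
{"fn": "servo_tool", "kwargs": {"increments": [[[0,0,0.4],[0,0,0]],[[0,0,0.9],[0,0,0]],[[0,0,1],[-0.12,0.018,0]],[[0,0,1],[-0.24,0.036,0]],[[0,0,1],[-0.24,0.036,0]]]}}

```text
t: 12.75
tcp_pos: [557.9, -2.6, 127.3]
orientation: [3.14, 0.0, 1.422]
force: [0.4, 0.1, 0.4]
opening: -0.2
gripper_force: 0.0
```

Call:
{"fn": "servo_tool", "kwargs": {"increments": [[[0,0.4,0.4],[0,0,0]],[[0,0.8,0.5],[0,0,0]],[[0,1,0.5],[0,0,0]]]}}

```text
t: 13.05
tcp_pos: [557.9, 78.1, 168.0]
orientation: [3.139, -0.003, 1.421]
force: [-0.7, -0.7, -0.1]
opening: 0.0
gripper_force: 0.0
```

Call:
{"fn": "servo_tool", "kwargs": {"increments": [[[-0.1,0.5,0],[0,0,0]],[[-0.2,1,0],[0,0,0]],[[-0.2,1,0],[0,0,0]]]}}

```text
t: 13.35
tcp_pos: [539.9, 159.8, 164.7]
orientation: [-3.138, -0.002, 1.425]
force: [0.9, -0.4, 0.2]
opening: 0.3
gripper_force: 0.0
```

Call:
{"fn": "servo_tool", "kwargs": {"increments": [[[-0.1,0.5,0],[0,0,0]],[[-0.2,1,0],[0,0,0]],[[-0.2,1,0],[0,0,0]]]}}

```text
t: 13.65
tcp_pos: [524.0, 239.1, 164.8]
orientation: [-3.139, -0.001, 1.424]
force: [-0.2, 0.2, -0.0]
opening: -0.1
gripper_force: 0.0
```

Call:
{"fn": "servo_tool", "kwargs": {"increments": [[[-0.1,0.33,0],[0,0,0]],[[-0.2,0.66,0],[0,0,0]],[[-0.2,0.66,0],[0,0,0]],[[-0.2,0.66,0],[0,0,0]]]}}

```text
t: 14.05
tcp_pos: [509.6, 287.8, 165.4]
orientation: [-3.141, 0.001, 1.42]
force: [-0.4, -0.7, -0.2]
opening: -0.3
gripper_force: 0.0
```

```bash
python3 - <<'E'
from h import *
from cell import state
s=state(); print(s['tcp_pos'].round(1),s['orientation'].round(3),s['t'],s['force'].round(1))
look('11')
for tag in('top0','top11'):
    d=load(tag);P=cloud(d);P[d['range_z']<=0]=np.nan
    L=np.stack([(P[...,:2]-C)@ex,(P[...,:2]-C)@ey],-1); 
    t=(abs(L[...,0])<24)&(abs(L[...,1])<140)&(P[...,2]>76)&(P[...,2]<92); v,u=np.nonzero(t)
    if t.any(): print(tag,'tab',t.sum(),u.mean().round(1),v.mean().round(1),L[t].mean(0).round(1),'ray',loc(plane(d,u.mean(),v.mean(),83)))
    H,S,V=cv2.split(cv2.cvtColor(d['frame'],cv2.COLOR_BGR2HSV))
    base=(L[...,0]>29)&(L[...,0]<50)&(abs(L[...,1])<140); m=base&(P[...,2]>28)&(P[...,2]<48); g=base&(H>45)&(H<80)&(S>120)&(V>60)
    print(' ptr',m.sum(),L[m].mean(0).round(1),'green',np.percentile(L[g][:,1],[2,98]).round(1))
for tag in('top11','side11'):
    d=load(tag);P=cloud(d);P[d['range_z']<=0]=np.nan
    k=(np.hypot(P[...,0]-509,P[...,1]-288)<20)&(P[...,2]>54)&(P[...,2]<72); print(tag,'bell top',k.sum(),P[k].mean(0).round(1) if k.any() else '')
E
```

```text
[509.6 287.8 165.4] [-3.141e+00  1.000e-03  1.420e+00] 14.05 [-0.4 -0.7 -0.2]
tcp [509.6 287.8 165.4] [-91.1 277.9] F [-0.4 -0.7 -0.2] Fy -0.8 t 14.05
top tab n 107 loc [-0.  26.9] yrange [23.2 30.7]
top pointer n 503 [39.6  5.8]
side tab n 281 loc [ 0.3 24.9] yrange [22.1 29. ]
side pointer n 932 [ 40.3 -25.4]
top0 tab 106 383.3 259.6 [ -0.1 -71.3] ray [ -0.1 -71.1]
 ptr 23 [ 38.4 -71.9] green [12.1 48.3]
top11 tab 100 329.2 251.7 [ 0.2 26.8] ray [ 0.1 26.8]
 ptr 22 [38.7 26.8] green [12.2 47.9]
top11 bell top 93 [508.7 288.   60.8]
side11 bell top 42 [509.2 288.3  62.8]
```

From the top camera, the tab and pointer read y ≈ 26.8 against a green centre of 30.1, so the marker may be a few mm short of centred. Now a finer check against the green edges in the close wrist picture, by ray casting.

```bash
python3 - <<'E'
from h import *
for n in('wrist9','wrist10'):
    d=load(n); H,S,V=[x.astype(int) for x in cv2.split(cv2.cvtColor(d['frame'],cv2.COLOR_BGR2HSV))]
    for u in(385,395,405):
        col=range(150,290); g=[v for v in col if 45<H[v,u]<80 and S[v,u]>100]; y=[v for v in col if 14<H[v,u]<32 and S[v,u]>100]
        yy=[v for v in y if min(g)<v<max(g)]
        G=[loc(plane(d,u,v,16.5))[1] for v in(max(g)+.5,min(g)-.5)]
        zp=np.median([cloud(d)[v,u,2] for v in yy])
        print(n,u,'green',G,np.mean(G).round(1),'ptr rows',min(yy),max(yy),'z',zp.round(1),[loc(plane(d,u,v,zp+1))[1] for v in(max(yy)+.5,min(yy)-.5)])
for n in('top0','top11'):
    d=load(n); H,S,V=[x.astype(int) for x in cv2.split(cv2.cvtColor(d['frame'],cv2.COLOR_BGR2HSV))]
    g=np.zeros((480,640),bool); g[215:245,305:360]=1; g&=(H>45)&(H<80)&(S>120)&(V>60); v,u=np.nonzero(g); print(n,'green px',u.min(),u.max(),u.mean())
E
```

```text
wrist9 385 green [np.float64(10.8), np.float64(51.1)] 31.0 ptr rows 258 267 z 34.1 [np.float64(25.9), np.float64(30.8)]
wrist9 395 green [np.float64(10.8), np.float64(51.1)] 31.0 ptr rows 258 267 z 34.4 [np.float64(26.0), np.float64(30.8)]
wrist9 405 green [np.float64(10.8), np.float64(51.1)] 31.0 ptr rows 258 266 z 34.4 [np.float64(26.5), np.float64(30.8)]
wrist10 385 green [np.float64(10.5), np.float64(50.7)] 30.6 ptr rows 223 231 z 34.3 [np.float64(26.0), np.float64(30.2)]
wrist10 395 green [np.float64(11.1), np.float64(50.7)] 30.9 ptr rows 223 230 z 34.4 [np.float64(26.5), np.float64(30.3)]
wrist10 405 green [np.float64(10.5), np.float64(50.7)] 30.6 ptr rows 223 230 z 34.7 [np.float64(26.5), np.float64(30.3)]
top0 green px 319 339 329.13461538461536
top11 green px 320 339 328.99397590361446
```

Both cameras agree that the marker is about 2.5–3 mm short of mid-green, at roughly 0.127: past the hump but not centred. I'll go back and nudge it the last bit before touching the bell.

Call:
{"fn": "servo_tool", "kwargs": {"increments": [[[0.1,-0.5,0],[0,0,0]],[[0.2,-1,0],[0,0,0]],[[0.2,-1,0],[0,0,0]]]}}

```text
t: 14.45
tcp_pos: [526.7, 203.6, 166.4]
orientation: [3.141, 0.002, 1.414]
force: [0.1, 0.7, 0.2]
opening: 0.0
gripper_force: 0.0
```

Call:
{"fn": "servo_tool", "kwargs": {"increments": [[[0.1,-0.5,0],[0,0,0]],[[0.2,-1,0],[0,0,0]],[[0.2,-1,0],[0,0,0]]]}}

```text
t: 14.75
tcp_pos: [542.3, 124.1, 166.4]
orientation: [3.141, 0.002, 1.414]
force: [0.4, 0.5, -0.1]
opening: -0.0
gripper_force: 0.0
```

Call:
{"fn": "servo_tool", "kwargs": {"increments": [[[0.1,-0.5,0],[0,0,0]],[[0.2,-1,0],[0,0,0]],[[0.2,-1,0],[0,0,0]]]}}

```text
t: 15.05
tcp_pos: [558.0, 44.7, 166.2]
orientation: [3.141, 0.002, 1.414]
force: [-0.1, 0.0, -0.5]
opening: -0.0
gripper_force: 0.0
```

Call:
{"fn": "servo_tool", "kwargs": {"increments": [[[0,-0.33,0],[0,0,0]],[[0,-0.66,0],[0,0,0]],[[0,-0.66,0],[0,0,0]],[[0,-0.66,0],[0,0,0]]]}}

```text
t: 15.45
tcp_pos: [557.4, -3.6, 166.4]
orientation: [-3.141, -0.001, 1.419]
force: [0.2, 0.0, -0.5]
opening: 0.1
gripper_force: 0.0
```

Call:
{"fn": "servo_tool", "kwargs": {"increments": [[[0,0,-0.4],[0,0,0]],[[0,0,-0.9],[0,0,0]],[[0,0,-0.9],[0,0,0]]]}}

```text
t: 15.75
tcp_pos: [553.9, -2.3, 88.0]
orientation: [-3.13, 0.0, 1.421]
force: [-0.8, -0.1, -0.4]
opening: 0.3
gripper_force: 0.0
```

Call:
{"fn": "servo_tool", "kwargs": {"increments": [[[0,0,-0.2],[0,0,0]],[[0,0,-0.4],[0,0,0]],[[0,0,-0.5],[0,0,0]],[[0,0,-0.5],[0,0,0]]]}}

```text
t: 16.15
tcp_pos: [556.9, -3.7, 53.4]
orientation: [-3.14, 0.0, 1.42]
force: [0.4, 0.1, -0.0]
opening: -0.1
gripper_force: 0.0
```

```bash
python3 -c "
from h import *
wr('wrist12')"
```

```text
F [ 0.4  0.1 -0. ] tcp [-0.3 -3.2] 53.4 t 16.15
ptr 323 [38.59 28.48] 34.5
green/red edge 50.2 54.7
tabtop 2470 [1.000e-02 2.912e+01] [25.2 32.3]
```

Call:
{"fn": "servo_tool", "kwargs": {"increments": [[[0.009,0.06,0],[0,0,0]],[[0.018,0.12,0],[0,0,0]],[[0.026,0.175,0],[0,0,0]]]}}

```text
t: 16.5
tcp_pos: [560.0, 10.6, 55.3]
orientation: [3.14, -0.0, 1.42]
force: [-0.8, 0.3, 0.6]
opening: 0.1
gripper_force: 0.0
```

Call:
{"fn": "servo_tool", "kwargs": {"increments": [[[0.002,0.012,0],[0,0,0]],[[0.004,0.024,0],[0,0,0]]]}}

```text
t: 16.7
tcp_pos: [560.0, 12.2, 54.7]
orientation: [3.141, 0.0, 1.42]
force: [-0.5, -1.3, 0.2]
opening: -0.0
gripper_force: 0.4
```

Call:
{"fn": "servo_tool", "kwargs": {"increments": [[[0.002,0.012,0],[0,0,0]]]}}

```text
t: 16.8
tcp_pos: [560.1, 12.8, 54.7]
orientation: [3.141, 0.0, 1.42]
force: [-0.5, -0.3, 1.8]
opening: 0.1
gripper_force: 0.4
```

Call:
{"fn": "servo_tool", "kwargs": {"increments": [[[0.002,0.012,0],[0,0,0]]]}}

```text
t: 16.9
tcp_pos: [560.2, 13.9, 54.5]
orientation: [3.141, 0.0, 1.42]
force: [-0.1, 0.9, 0.2]
opening: 0.2
gripper_force: 0.0
```

```bash
python3 -c "
from h import *
wr('wrist13')"
```

```text
F [-0.1  0.9  0.2] tcp [ 0.3 14.7] 54.5 t 16.9
ptr 332 [38.57 30.45] 34.4
green/red edge 50.5 55.2
tabtop 2284 [1.000e-02 3.117e+01] [27.2 34.1]
```

The marker moved ahead with about 1 N and then left the pads: the pointer is at 30.45 against a green centre of about 30.8, and the pad force is zero. I'll back off, lift and confirm.

Call:
{"fn": "servo_tool", "kwargs": {"increments": [[[-0.012,-0.08,0],[0,0,0]],[[-0.03,-0.2,0],[0,0,0]],[[-0.03,-0.2,0],[0,0,0]],[[-0.03,-0.2,0],[0,0,0]]]}}

```text
t: 17.35
tcp_pos: [557.7, -2.6, 54.5]
orientation: [-3.142, -0.0, 1.419]
force: [0.5, 0.1, 0.4]
opening: -0.0
gripper_force: 0.0
```

```bash
python3 - <<'E'
from h import *
wr('wrist14')
d=load('wrist14'); H,S,V=[x.astype(int) for x in cv2.split(cv2.cvtColor(d['frame'],cv2.COLOR_BGR2HSV))]; P=cloud(d)
for u in(385,395,405):
    col=range(120,330); g=[v for v in col if 45<H[v,u]<80 and S[v,u]>100]; yy=[v for v in col if 14<H[v,u]<32 and S[v,u]>100 and min(g)<v<max(g)]
    G=[loc(plane(d,u,v,16.5))[1] for v in(max(g)+.5,min(g)-.5)]; zp=np.median([P[v,u,2] for v in yy])
    print(u,G,np.mean(G).round(1),'ptr',[loc(plane(d,u,v,zp+1))[1] for v in(max(yy)+.5,min(yy)-.5)])
E
```

```text
F [0.5 0.1 0.4] tcp [ 0.3 -2. ] 54.5 t 17.35
ptr 321 [38.6  31.33] 34.5
green/red edge 49.8 54.8
tabtop 2420 [-0.2  31.97] [28.2 35.1]
385 [np.float64(10.4), np.float64(50.9)] 30.6 ptr [np.float64(29.1), np.float64(33.5)]
395 [np.float64(10.4), np.float64(50.9)] 30.6 ptr [np.float64(29.1), np.float64(33.5)]
405 [np.float64(10.4), np.float64(50.9)] 30.6 ptr [np.float64(29.0), np.float64(33.4)]
```

The pointer now sits at 31.3 and the green centre at 30.6: the marker clicked ahead and centred with the hand away. Now to the bell.

Call:
{"fn": "servo_tool", "kwargs": {"increments": [[[0,0,0.4],[0,0,0]],[[0,0,0.9],[0,0,0]],[[0,0,1],[0,0,0]],[[0,0,1],[0,0,0]]]}}

```text
t: 17.8
tcp_pos: [559.0, -2.0, 137.0]
orientation: [3.137, -0.001, 1.42]
force: [-0.3, 0.3, -0.2]
opening: -0.2
gripper_force: 0.0
```

Call:
{"fn": "servo_tool", "kwargs": {"increments": [[[0,0.4,0.2],[0,0,0]],[[0,0.8,0.2],[0,0,0]],[[0,1,0.2],[0,0,0]]]}}

```text
t: 18.1
tcp_pos: [557.1, 79.9, 148.9]
orientation: [-3.139, -0.0, 1.421]
force: [0.3, -0.5, -1.1]
opening: 0.1
gripper_force: 0.0
```

Call:
{"fn": "servo_tool", "kwargs": {"increments": [[[-0.1,0.5,0],[0,0,0]],[[-0.2,1,0],[0,0,0]],[[-0.2,1,0],[0,0,0]]]}}

```text
t: 18.4
tcp_pos: [540.0, 161.8, 148.4]
orientation: [-3.138, -0.0, 1.425]
force: [0.6, -0.1, -0.1]
opening: -0.4
gripper_force: 0.0
```

Call:
{"fn": "servo_tool", "kwargs": {"increments": [[[-0.1,0.5,0],[0,0,0]],[[-0.2,1,0],[0,0,0]],[[-0.2,1,0],[0,0,0]]]}}

```text
t: 18.7
tcp_pos: [524.2, 241.0, 148.6]
orientation: [-3.139, 0.0, 1.424]
force: [-0.1, 0.1, -0.4]
opening: -0.2
gripper_force: 0.0
```

Call:
{"fn": "servo_tool", "kwargs": {"increments": [[[-0.1,0.32,-0.2],[0,0,0]],[[-0.2,0.64,-0.5],[0,0,0]],[[-0.2,0.64,-0.7],[0,0,0]],[[-0.2,0.64,-0.7],[0,0,0]],[[-0.2,0.64,-0.7],[0,0,0]]]}}

```text
t: 19.2
tcp_pos: [510.0, 287.7, 93.9]
orientation: [-3.141, 0.002, 1.419]
force: [0.1, -0.6, 0.0]
opening: -0.1
gripper_force: 0.0
```

```bash
python3 - <<'E'
from h import *
from cell import state
look('15')
s=state(); print(s['tcp_pos'].round(1),s['orientation'].round(3))
for tag in('top15','side15'):
    d=load(tag);P=cloud(d);P[d['range_z']<=0]=np.nan
    k=(np.hypot(P[...,0]-509,P[...,1]-288)<20)&(P[...,2]>54)&(P[...,2]<72); print(tag,'bell top',k.sum(),P[k].mean(0).round(1) if k.any() else '')
d=load('top15');P=cloud(d);L=np.stack([(P[...,:2]-C)@ex,(P[...,:2]-C)@ey],-1); m=(L[...,0]>29)&(L[...,0]<50)&(abs(L[...,1])<140)&(P[...,2]>28)&(P[...,2]<48); print('ptr',L[m].mean(0))
cv2.imwrite('pics/c15.png',cv2.resize(load('side15')['frame'][120:290,180:380],(706,600)))
E
```

```text
tcp [510.  287.7  93.9] [-90.6 277.8] F [ 0.1 -0.6  0. ] Fy -0.5 t 19.2
top tab n 102 loc [-0.5 30. ] yrange [26.2 33.5]
top pointer n 496 [39.4 15.6]
side tab n 272 loc [ 0.1 27.8] yrange [24.9 31.9]
side pointer n 953 [ 40.2 -23.1]
[510.8 288.2  95.7] [ 3.140e+00 -1.000e-03  1.418e+00]
top15 bell top 37 [508.  283.   61.2]
side15 bell top 44 [509.2 287.4  63.1]
ptr [38.85397472 29.35930561]
```

View pics/c15.png

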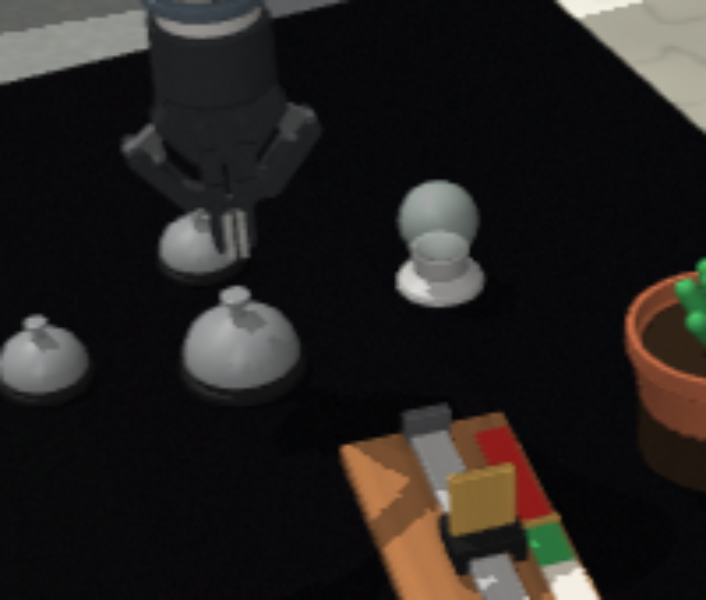

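The fingertips are over the big bell's button at crop (235,297), the two small bells are clear, and the tab reads y = 30.0 from the top. Lowering now.

Call:
{"fn": "servo_tool", "kwargs": {"increments": [[[0,0,-0.12],[0,0,0]],[[0,0,-0.24],[0,0,0]],[[0,0,-0.33],[0,0,0]],[[0,0,-0.33],[0,0,0]],[[0,0,-0.33],[0,0,0]]]}}

```text
t: 19.8
tcp_pos: [509.6, 289.0, 67.6]
orientation: [-3.141, 0.001, 1.42]
force: [-0.3, -0.1, 0.3]
opening: -0.2
gripper_force: 0.0
```

Call:
{"fn": "servo_tool", "kwargs": {"increments": [[[0,0,-0.02],[0,0,0]],[[0,0,-0.04],[0,0,0]]]}}

```text
t: 20.0
tcp_pos: [510.0, 289.3, 65.3]
orientation: [3.141, -0.001, 1.42]
force: [0.9, 0.5, -0.4]
opening: -0.2
gripper_force: 0.0
```

Call:
{"fn": "servo_tool", "kwargs": {"increments": [[[0,0,-0.02],[0,0,0]],[[0,0,-0.035],[0,0,0]]]}}

```text
t: 20.2
tcp_pos: [509.8, 289.1, 62.0]
orientation: [3.142, 0.0, 1.42]
force: [-0.2, 0.7, 0.8]
opening: -0.1
gripper_force: 0.6
```

Call:
{"fn": "servo_tool", "kwargs": {"increments": [[[0,0,-0.015],[0,0,0]],[[0,0,-0.025],[0,0,0]]]}}

```text
t: 20.4
tcp_pos: [509.8, 289.2, 60.3]
orientation: [3.141, -0.0, 1.42]
force: [-0.1, -0.0, 2.5]
opening: -0.0
gripper_force: 1.1
```

Contact at about 62 mm, and the spring is now being pressed. I'll continue to the bottom.

Call:
{"fn": "servo_tool", "kwargs": {"increments": [[[0,0,-0.012],[0,0,0]],[[0,0,-0.025],[0,0,0]]]}}

```text
t: 20.6
tcp_pos: [509.8, 289.2, 58.4]
orientation: [3.141, -0.0, 1.42]
force: [-1.7, -0.5, 3.7]
opening: 0.2
gripper_force: 1.6
```

Call:
{"fn": "servo_tool", "kwargs": {"increments": [[[0,0,-0.012],[0,0,0]],[[0,0,-0.025],[0,0,0]]]}}

```text
t: 20.8
tcp_pos: [509.9, 289.2, 56.9]
orientation: [3.141, -0.0, 1.42]
force: [-4.9, -2.3, 10.6]
opening: -0.2
gripper_force: 5.1
```

Call:
{"fn": "servo_tool", "kwargs": {"increments": [[[0,0,-0.012],[0,0,0]],[[0,0,-0.025],[0,0,0]]]}}

```text
t: 21.0
tcp_pos: [509.9, 289.2, 56.7]
orientation: [3.141, -0.001, 1.42]
force: [-8.2, -3.9, 17.9]
opening: -0.3
gripper_force: 9.2
```

The button has bottomed: the force rose sharply to 18 N at 56.7 mm. Now straight up and clear.

Call:
{"fn": "servo_tool", "kwargs": {"increments": [[[0,0,0.04],[0,0,0]],[[0,0,0.1],[0,0,0]],[[0,0,0.3],[0,0,0]],[[0,0,0.7],[0,0,0]],[[0,0,1],[0,0,0]]]}}

```text
t: 21.5
tcp_pos: [510.0, 289.2, 136.0]
orientation: [3.141, -0.0, 1.42]
force: [0.9, -0.8, 0.2]
opening: -0.1
gripper_force: 0.0
```

Call:
{"fn": "servo_tool", "kwargs": {"increments": [[[-0.3,0,0.6],[0,0,0]],[[-0.8,0,1],[0,0,0]],[[-1,0,1],[0,0,0]],[[-1,0,1],[0,0,0]]]}}

```text
t: 21.9
tcp_pos: [428.9, 289.8, 217.5]
orientation: [3.138, -0.004, 1.421]
force: [1.2, 0.4, 0.4]
opening: -0.1
gripper_force: 0.0
```

```bash
python3 - <<'E'
from h import *
look('16')
for tag in('top11','top16','side11','side16'):
    d=load(tag);P=cloud(d);P[d['range_z']<=0]=np.nan
    k=(np.hypot(P[...,0]-509,P[...,1]-288)<25)&(P[...,2]>54)&(P[...,2]<72); print(tag,'bell top',k.sum(),P[k].mean(0).round(1) if k.any() else '')
cv2.imwrite('pics/c16.png',load('top16')['frame'])
E
```

```text
tcp [428.9 289.8 217.5] [-171.1  267.7] F [1.2 0.4 0.4] Fy 0.6 t 21.9
top tab n 100 loc [ 0.2 30. ] yrange [26.1 33.5]
top pointer n 481 [39.6 13.8]
side tab n 273 loc [-0.3 27.6] yrange [24.8 32.3]
side pointer n 940 [ 40.5 -23.7]
top11 bell top 93 [508.7 288.   60.8]
top16 bell top 92 [508.6 288.   60.8]
side11 bell top 42 [509.2 288.3  62.8]
side16 bell top 42 [509.5 287.9  62.9]
```

View pics/c16.png

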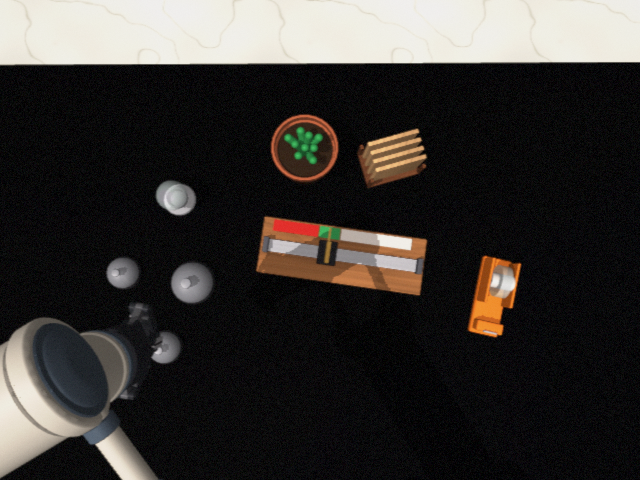

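The picture shows the marker in mid-green at (328,248), the bell unmoved at (192,283) with its button up again, everything else in place, and the hand clear at 217 mm. Handing in.

```bash
python3 -c "
from cell import hand_in
print(hand_in())"
```

```text
the job is handed in; nothing more can be done
None
```

The marker is in the green stop (y ≈ 30 mm on the board; it took about 22 N, not the stated 4 N, to get over the hump), then the large bell was pressed fully down and came back up, nothing else appears to have moved, the hand is clear, and the job was handed in at about 22 s.

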